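Pack up an unfinished watch repair for the night

TASK

Pack up this unfinished repair: stack the three parts tins from the green mat squarely on the middle of the cork pad, the largest at the bottom, then the middle one, the smallest on top. Set the watch movement, on its yellow cushion, on the middle of the blue pad and put the clear dust cover over it, so that the cover stands flat on the pad with the movement centred inside. Keep everything upright, and leave the oil cup, the bottle and the loupe where they stand.

Things in the scene. Friction and masses are not known exactly. Their poses are not given: they have to be found in the camera images.
- tin_large: closed round parts tin, light grey with a window lid, the largest of the three: 62 mm across, 24 mm high; origin at the centre of its underside, z up; grasp it across the diameter, low on its side (within its lowest 15 mm); its flat top carries another tin
- tin_medium: closed round parts tin, light grey with a window lid, the middle one of the three: 50 mm across, 20 mm high; origin at the centre of its underside, z up; grasp it across the diameter, low on its side (within its lowest 12 mm); its flat top carries another tin
- tin_small: closed round parts tin, light grey with a window lid, the smallest of the three: 36 mm across, 16 mm high; origin at the centre of its underside, z up; grasp it across the diameter, low on its side (within its lowest 10 mm)
- movement: watch movement in its metal holder with brass-coloured works on top, fixed on a round yellow cushion; handled as one piece: 48 mm across, 18 mm high; the cushion to grasp is the lowest 10 mm, with upright sides, 48 mm across; origin at the centre of its underside, z up
- dust_cover: see-through, faintly grey-green bell-shaped dust cover, open below, with a red knob on top: 64 mm across outside, 58 mm inside, body 26 mm high outside and 23 mm inside; the round knob is 18 mm across and reaches from 26 to 46 mm above the rim (18 mm wide from 32 mm up); origin at the centre of its lower rim, z up; lift it by the knob
- cork_pad_top (a point): centre of the top face of the round cork pad with a dark wooden rim, 80 mm across, 6 mm high, fixed; all things stand on the flat green bench mat, whose top is at z = 0.010
- blue_pad_top (a point): centre of the top face of the round blue fabric pad with a dark steel rim, 80 mm across, 6 mm high, fixed; all things stand on the flat green bench mat, whose top is at z = 0.010
- oil_cup: black oil cup with a red cap, 37 mm across, 32 mm high, a bystander; origin at the centre of its underside
- blue_bottle: upright light-blue bottle with a white cap, 29 mm across, 62 mm high, a bystander; origin at the centre of its underside
- loupe: black eye loupe standing on its wide rim, 38 mm across, 32 mm high, a bystander; origin at the centre of its underside

How it is judged:
At the end, for the whole second after the job is handed in: Large tin within 15 mm of the cork pad's centre, middle tin within 12 mm on it, small within 10 mm on that; movement within 12 mm of the blue pad's centre; cover flat on that pad within 20 mm, within 10 mm of the movement; heights within 4 mm, tilt under 0.1 rad, released, at rest (horizontal distance between tin_large and cork_pad_top below 0.015 m and z of tin_large in the frame of cork_pad_top between -0.004 and 0.004 m and horizontal distance between tin_medium and tin_large below 0.012 m and z of tin_medium in the frame of tin_large between 0.02 and 0.028 m and horizontal distance between tin_small and tin_medium below 0.01 m and z of tin_small in the frame of tin_medium between 0.016 and 0.024 m and horizontal distance between movement and blue_pad_top below 0.012 m and z of movement in the frame of blue_pad_top between -0.004 and 0.004 m and horizontal distance between dust_cover and blue_pad_top below 0.02 m and z of dust_cover in the frame of blue_pad_top between -0.004 and 0.004 m and horizontal distance between dust_cover and movement below 0.01 m and angle between each of tin_large, tin_medium, tin_small, movement, dust_cover's own z axis and vertical below 0.1 rad and linear speed of each of tin_large, tin_medium, tin_small, movement, dust_cover below 0.01 m/s); the robot touches nothing.
It fails at once if a tin, the movement or the dust cover is tipped by more than about 35 degrees (angle between any of tin_large, tin_medium, tin_small, movement, dust_cover's own z axis and vertical above 0.6 rad).
It fails at once if the oil cup, the bottle or the loupe is shifted by more than 30 mm or knocked over (distance of any of oil_cup, blue_bottle, loupe from where it was at the start of the episode above 0.03 m or angle between any of oil_cup, blue_bottle, loupe's own z axis and vertical above 0.6 rad).
It also fails if it takes over 115 s, if anything falls off the work surface, if the arm or the gripper's body presses on something with over 40 N, if the wrist force passes 120 N, or if a joint passes its speed limit or range.

ROBOT

A 6-joint arm with a two-finger parallel gripper is mounted at the origin on a cart in front of the work surface, level with it; the furniture and walls round the work are solid. World frame = base frame: x ahead of the robot, y to its left, z up, the work surface at z = 0. Lengths are in m, angles in rad, forces in N, time in s.
With the tool pointing down it reaches from about 0.35 to 0.8 m from the base axis. Payload 7.3 kg.
Tool frame: the origin (TCP) lies between the finger pads; the fingertips stand 25 mm ahead of it and the grasp point (between the pads) lies 6 mm ahead of it (r.tip_extent is the distance from the TCP to the fingertips, in m); z points along the fingers, y is the line along which they close (so a half turn about z gives the same grasp; the last joint's range is limited). The gripper opens to 85 mm and grips with 20 to 120 N. Pads are 22 mm wide; open, the fingers measure 114 mm over their backs; the gripper's body (76 mm by 85 mm) begins 54 mm behind the grasp point. The pads swing forward as they close: fully open they stand 13 mm farther back than shut.
Start: joints at [-1.444, 0.342, 1.524, -0, 1.275, -0.146], TCP at [0.141, -0.506, 0.256] pointing down, gripper open.
Joint ranges: [-2.53, 2.53], [-0.77, 2.02], [0.04, 2.7], [-1, 4.14], [0.28, 2.66], [-3.11, 3.11]. Speed limits (rad/s): [2.57, 2.57, 3.14, 3.14, 3.14, 3.14].

INTERFACE

Orientations are given as a unit quaternion [x, y, z, w].
In Python, from workcell import r, command_gripper, optics gives the robot as it stands. The module is installed in compiled form; this text tells all that it offers. Calls block until the motion is done:
- r.reach(position, orientation): joint-space move of the TCP to a pose.
- r.move_straight(position, orientation=None, speed=0.15, max_force=None): straight line of the TCP; orientation=None keeps the orientation; speed is the mean speed in m/s. With max_force (N) it stops when the force on the tool has changed by that much, and returns True; else False.
- r.movej(angles): joint-space move.
- command_gripper(opening, force=None): finger opening in m; force is the grip in N (None keeps the last); returns when the fingers have stopped.
- r.hold(seconds).
- r.solve_ik(position, orientation): joint angles nearest the present ones, or None.
- r.read_state(): the state.
- optics.get_image(name): name is "side" or "top" or "wrist"; returns (picture, depth): 384x512x3 uint8, red, green, blue; 384x512 float32, m along the optical axis (not along the pixel's ray), 0 where there is no reading.
- optics.camera_model(name): a dict with "K" (3x3 intrinsics, pixels), "R" (3x3) and "t" (3): a world point X has camera coordinates R X + t; the wrist camera has in their place "tool_from_camera" (4x4, takes a point from camera to tool coordinates, whose origin is the TCP and whose axes are the flange's). Camera axes: x right, y down, z forward; pixel columns grow to the right and rows downward; lengths in m; the calibration is good to about 2 mm. A picture is of the moment at which its call begins: read the wrist's pose just before it. camera_model takes no time and is no camera call.
A pose or a line that the arm cannot do raises r.PlanningError and nothing moves.
- r.finish_job(): hands the job in; it is judged then, once.
The state is a dict: "time_s": time; "joint_positions": joint angles; "dq": joint speeds; "tau": joint torques, N m; "eef_pos": TCP position; "eef_rot": TCP orientation; "contact_force": force on the tool from outside, world axes, zero at the start; "torque": the same for the moment, N m; "grip_width": finger opening in m; "grip_force": force on a finger pad.
Only numpy, scipy, OpenCV 4.12 (cv2) and the standard library are available. Lean on these libraries where they do the work, as an engineer would, in place of code of your own. Each camera call takes 0.05 s, during which the arm holds its last target. There are 200 camera calls.

## Working session

There is one attempt and no reset: what is moved stays moved. The work goes in short steps, each a Python script; the robot and the scene stay as the last script left them, time stands still between calls to the robot, and variables do not carry over. Pictures are saved under pics/ and viewed, at most 14 in all, crops included, and the job is handed in when it is done.

```bash
mkdir -p pics; ls
python3 - <<'E'
from workcell import r, optics
import cv2,numpy as np
for n in ("top","side"):
    p,d=optics.get_image(n); cv2.imwrite(f"pics/{n}0.png",cv2.cvtColor(p,cv2.COLOR_RGB2BGR)); np.savez(f"{n}0.npz",p=p,d=d)
    m=optics.camera_model(n); print(n,m["K"].round(1).tolist(),(-m["R"].T@m["t"]).round(3),m["R"].round(2).tolist())
s=r.read_state(); print(s["time_s"],s["eef_rot"],r.tip_extent,s["grip_width"])
E
```

```text
pics
top [[373.4, 0.0, 253.3], [0.0, 373.4, 187.7], [0.0, 0.0, 1.0]] [ 0.295 -0.033  1.131] [[0.01, -1.0, 0.02], [-0.98, -0.02, -0.18], [0.18, -0.02, -0.98]]
side [[445.9, 0.0, 257.9], [0.0, 445.9, 191.2], [0.0, 0.0, 1.0]] [ 0.246 -1.036  0.472] [[0.97, -0.26, 0.03], [-0.07, -0.36, -0.93], [0.25, 0.9, -0.37]]
0.1 [ 9.90709906e-01  1.35990459e-01  5.81716921e-06 -6.90680517e-04] 0.025 0.0855134022500388
```

View pics/top0.png

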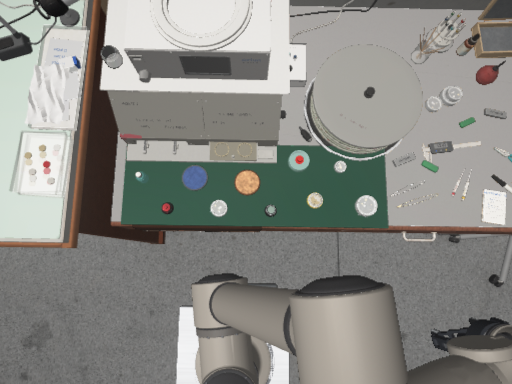

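View pics/side0.png

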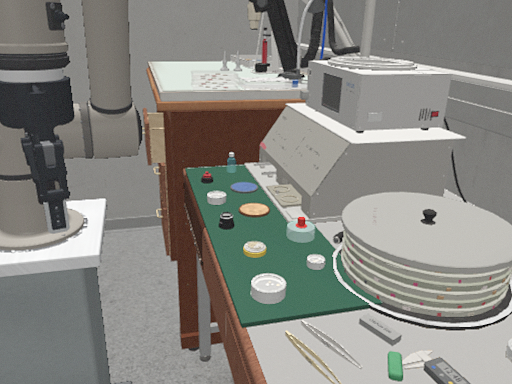

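The top view shows the mat with blue pad (195,178), cork pad (247,182), cover (299,160), small tin (340,167), movement (315,200), large tin (366,206), medium tin (219,208), oil cup (167,208), loupe (270,210) and bottle (139,176). The side view shows the same layout. First I'll compute coarse positions.

```bash
cat > h.py <<'E'
from workcell import r, command_gripper, optics
import cv2, numpy as np
from scipy.spatial.transform import Rotation as Ro
def cam_pose(n, state=None):
    m=optics.camera_model(n)
    if n=="wrist":
        T=np.eye(4); T[:3,:3]=Ro.from_quat(state["eef_rot"]).as_matrix(); T[:3,3]=state["eef_pos"]
        W=T@m["tool_from_camera"]; return m["K"],W[:3,:3],W[:3,3]
    return m["K"],m["R"].T,-m["R"].T@m["t"]
def ray(pose,uv,z):
    K,R,c=pose; d=R@np.linalg.solve(K,[uv[0],uv[1],1.]); return c+d*(z-c[2])/d[2]
def proj(pose,X):
    K,R,c=pose; p=K@(R.T@(np.asarray(X)-c)); return p[:2]/p[2]
def down(yaw):  # tool y axis at angle yaw in world (closing line), z down
    y=np.array([np.cos(yaw),np.sin(yaw),0]); z=np.array([0,0,-1.]); x=np.cross(y,z)
    return Ro.from_matrix(np.column_stack([x,y,z])).as_quat()
def masked_centre(img,pose,guess,zc,rad,cond):
    """centroid of non-background contour near guess"""
    u=proj(pose,guess)
    k=cond(img).astype(np.uint8)
    n,lab,st,ce=cv2.connectedComponentsWithStats(k)
    best=[i for i in range(1,n) if st[i,4]>20]
    i=min(best,key=lambda i:np.hypot(*(ce[i]-u)))
    return ray(pose,ce[i],zc),st[i]
E
python3 - <<'E'
from h import *
f=np.load("top0.npz"); p=f["p"].astype(int); d=f["d"]
P=cam_pose("top")
hsv=cv2.cvtColor(f["p"],cv2.COLOR_RGB2HSV)
green=(hsv[...,0]>65)&(hsv[...,0]<90)&(hsv[...,1]>100)&(hsv[...,2]<110)
k=(~green).astype(np.uint8)
n,lab,st,ce=cv2.connectedComponentsWithStats(k,connectivity=4)
H=dict(blue_pad=.016,cork=.016,cover=.023,tin_small=.026,movement=.024,tin_large=.034,tin_medium=.03,oil=.03,loupe=.03,bottle=.04)
U=dict(blue_pad=(195,178),cork=(247,182),cover=(299,160),tin_small=(340,167),movement=(315,200),tin_large=(366,206),tin_medium=(219,208),oil=(167,208),loupe=(270,210),bottle=(139,176))
for nme,u in U.items():
    i=lab[u[1],u[0]]; c=ce[i]
    dd=np.median(d[u[1]-1:u[1]+2,u[0]-1:u[0]+2]); K,R,cc=P
    X=cc+R@(np.linalg.solve(K,[u[0],u[1],1.])*dd)
    print(nme,c.round(1),st[i,2:],ray(P,c,H[nme]).round(3),"depthz",X.round(3))
img=cv2.resize(f["p"][130:240,110:400],None,fx=2.7,fy=2.7,interpolation=cv2.INTER_CUBIC)
cv2.imwrite("pics/crop.png",img[...,::-1])
E
```

```text
blue_pad [255.5 191.5] [   512    384 196607] [ 0.488 -0.058  0.016] depthz [0.526 0.127 0.017]
cork [255.5 191.5] [   512    384 196607] [ 0.488 -0.058  0.016] depthz [ 0.517 -0.032  0.015]
cover [255.5 191.5] [   512    384 196607] [ 0.487 -0.058  0.023] depthz [ 0.578 -0.185  0.056]
tin_small [255.5 191.5] [   512    384 196607] [ 0.486 -0.058  0.026] depthz [ 0.566 -0.315  0.026]
movement [255.5 191.5] [   512    384 196607] [ 0.486 -0.058  0.024] depthz [ 0.463 -0.236  0.027]
tin_large [255.5 191.5] [   512    384 196607] [ 0.485 -0.057  0.034] depthz [ 0.447 -0.388  0.032]
tin_medium [255.5 191.5] [   512    384 196607] [ 0.485 -0.057  0.03 ] depthz [0.434 0.05  0.03 ]
oil [255.5 191.5] [   512    384 196607] [ 0.485 -0.057  0.03 ] depthz [0.431 0.203 0.034]
loupe [255.5 191.5] [   512    384 196607] [ 0.485 -0.057  0.03 ] depthz [ 0.429 -0.101  0.04 ]
bottle [255.5 191.5] [   512    384 196607] [ 0.484 -0.057  0.04 ] depthz [0.519 0.281 0.069]
```

View pics/crop.png

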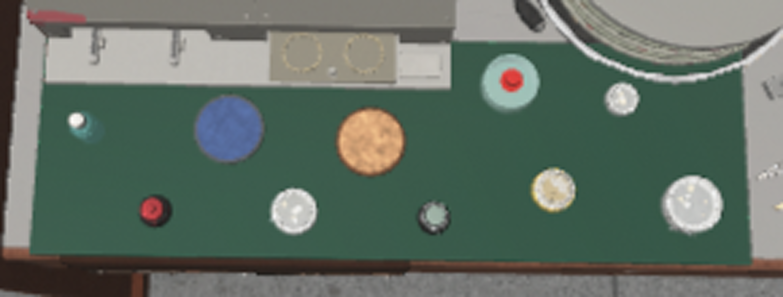

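Depth heights agree with the given sizes. Next I'll refine the centres with fixed mask values and check for obstacles near the small tin and the cover.

Run:
```python
from h import *
P=cam_pose("top"); K,R,c=P
f=np.load("top0.npz"); d=f["d"]
v,u=np.mgrid[:384,:512]
X=c+(np.stack([u,v,np.ones_like(u)],-1)@np.linalg.inv(K).T*d[...,None])@R.T
X[d==0]=np.nan
hsv=cv2.cvtColor(f["p"],cv2.COLOR_RGB2HSV); print("mat hsv",hsv[225,300],hsv[190,150],hsv[180,280])
for nm,g in dict(cover=(.578,-.185),small=(.566,-.315),blue=(.526,.127),cork=(.517,-.032)).items():
    dist=np.hypot(X[...,0]-g[0],X[...,1]-g[1])
    for lo,hi in ((.045,.06),(.06,.08),(.08,.1),(.1,.12)):
        m=(dist>lo)&(dist<hi)&(X[...,2]>.03)
        if m.any():
            q=X[m]; j=q[:,0].argmin(); print(nm,lo,hi,m.sum(),"zmax",q[:,2].max().round(3),"xmin pt",q[j].round(3), 'ymin',q[q[:,1].argmin()].round(3),'ymax',q[q[:,1].argmax()].round(3))
m=(X[...,2]>.03)&(X[...,0]>.45)&(X[...,0]<.8)
for y in np.arange(-.45,.3,.03):
    q=X[m&(abs(X[...,1]-y)<.015)&(X[...,0]>.6)]
    if len(q): print(round(y,2),"first obst x>0.6:",q[q[:,0].argmin()].round(3), "zmax x<.68",q[q[:,0]<.68][:,2].max().round(3) if (q[:,0]<.68).any() else None)
hd=dict(x1=1)
for nm,g in dict(tl=(.447,-.388,.034),tm=(.434,.05,.03),ts=(.566,-.315,.026),mv=(.463,-.236,.027),cv=(.578,-.185,.03)).items():
    for yaw in (0,np.pi/2,-np.pi/2,np.pi): 
        q=r.solve_ik([g[0],g[1],.02],down(yaw)); print(nm,round(yaw,2),None if q is None else np.round(q,2))
print(optics.camera_model("wrist"))
```

```text
mat hsv [76 96 90] [76 91 92] [75 88 90]
cover 0.08 0.1 74 zmax 0.111 xmin pt [ 0.63  -0.109  0.031] ymin [ 0.632 -0.121  0.038] ymax [ 0.631 -0.101  0.058]
cover 0.1 0.12 356 zmax 0.144 xmin pt [ 0.465 -0.224  0.031] ymin [ 0.571 -0.299  0.03 ] ymax [ 0.631 -0.078  0.049]
small 0.045 0.06 137 zmax 0.121 xmin pt [ 0.606 -0.359  0.117] ymin [ 0.606 -0.359  0.107] ymax [ 0.624 -0.303  0.115]
small 0.06 0.08 361 zmax 0.121 xmin pt [ 0.604 -0.377  0.114] ymin [ 0.606 -0.384  0.111] ymax [ 0.637 -0.283  0.118]
small 0.08 0.1 433 zmax 0.121 xmin pt [ 0.568 -0.215  0.035] ymin [ 0.607 -0.405  0.107] ymax [ 0.568 -0.215  0.035]
small 0.1 0.12 657 zmax 0.121 xmin pt [ 0.458 -0.363  0.037] ymin [ 0.611 -0.426  0.115] ymax [ 0.567 -0.196  0.04 ]
blue 0.06 0.08 5 zmax 0.034 xmin pt [0.582 0.078 0.034] ymin [0.582 0.072 0.034] ymax [0.589 0.079 0.032]
blue 0.08 0.1 71 zmax 0.037 xmin pt [0.445 0.071 0.032] ymin [0.583 0.045 0.034] ymax [0.598 0.194 0.035]
blue 0.1 0.12 512 zmax 0.099 xmin pt [0.421 0.07  0.033] ymin [0.587 0.024 0.032] ymax [0.443 0.213 0.032]
cork 0.06 0.08 69 zmax 0.036 xmin pt
[... 2586 characters left out ...]
 [-0.44  0.75  1.53 -0.    0.86 -0.44]
cv 1.57 [-0.44  0.75  1.53 -0.    0.86 -2.01]
cv -1.57 [-0.44  0.75  1.53 -0.    0.86  1.13]
cv 3.14 [-0.44  0.75  1.53 -0.    0.86  2.71]
{'K': array([[305.45197568,   0.        , 260.19628575],
       [  0.        , 305.45197568, 192.94956359],
       [  0.        ,   0.        ,   1.        ]]), 'tool_from_camera': array([[ 2.58293980e-04, -9.45288874e-01, -3.26234391e-01,
         8.44625815e-02],
       [ 9.99999874e-01,  1.03910078e-04,  4.90656139e-04,
        -1.51002193e-05],
       [-4.29912748e-04, -3.26234477e-01,  9.45288782e-01,
        -1.18573055e-01],
       [ 0.00000000e+00,  0.00000000e+00,  0.00000000e+00,
         1.00000000e+00]])}
```

The cake plate overhangs at x≈0.61, z≈0.11 beside the small tin, so I'll lean the tool back for that grasp. Two wrist-camera surveys come next, with circles fitted to the depth points.

```bash
cat >> h.py <<'E'
C=dict(blue=(.526,.127),cork=(.517,-.032),cover=(.578,-.185),small=(.566,-.315),mov=(.463,-.236),large=(.447,-.388),medium=(.434,.05),oil=(.431,.203),loupe=(.429,-.101))
DIA=dict(blue=80,cork=80,cover=64,small=36,mov=48,large=62,medium=50,oil=37,loupe=38)
def cloud():
    s=r.read_state(); p,d=optics.get_image("wrist"); K,R,c=cam_pose("wrist",s)
    v,u=np.mgrid[:384,:512]
    X=c+(np.stack([u,v,np.ones_like(u)],-1)@np.linalg.inv(K).T*d[...,None])@R.T
    X[d==0]=np.nan
    return p,X
def circle(p,X,name,zmin,guess=None,zmax=.2):
    g=C[name] if guess is None else guess; D=DIA[name]/1000
    m=(np.hypot(X[...,0]-g[0],X[...,1]-g[1])<D/2+.012)&(X[...,2]>zmin)&(X[...,2]<zmax)
    m=cv2.morphologyEx(m.astype(np.uint8),cv2.MORPH_OPEN,np.ones((3,3)))>0
    q=X[m]
    if len(q)<30: return None
    (x,y),rad=cv2.minEnclosingCircle(q[:,:2].astype(np.float32))
    return np.array([x,y]),2000*rad,np.percentile(q[:,2],[5,50,95]).round(4),len(q)
E
python3 - <<'E'
from h import *
Q=down(np.pi/2)
for k,(x,y) in enumerate([(.48,.06),(.48,-.27)]):
    r.reach([x,y,.22],Q); p,X=cloud(); np.savez(f"w{k}.npz",p=p,X=X)
    cv2.imwrite(f"pics/w{k}.png",p[...,::-1])
    for n in C:
        try: a=circle(p,X,n,.0135 if n in("blue","cork") else .0165)
        except Exception as e: a=e
        if a: print(k,n,a)
    m=np.hypot(X[...,0]-.47,X[...,1]-(.02 if k==0 else -.29))<.012; print("mat z",np.nanpercentile(X[m][:,2],[5,50,95]).round(4))
print(r.read_state()["time_s"])
E
```

```text
0 blue (array([0.52954602, 0.12897529]), 80.20902425050735, array([0.0158, 0.017 , 0.0182]), 3558)
0 cork (array([ 0.51756787, -0.03119455]), 80.34954965114594, array([0.0158, 0.0171, 0.0182]), 3652)
0 cover (array([ 0.58445662, -0.18703414]), 64.68816846609116, array([0.0207, 0.0369, 0.0565]), 2762)
0 mov (array([ 0.46964484, -0.21797115]), 30.33089078962803, array([0.0171, 0.0199, 0.023 ]), 143)
0 medium (array([0.43648183, 0.05265756]), 52.129343152046204, array([0.0289, 0.0303, 0.0316]), 2004)
0 oil (array([0.43480814, 0.20640934]), 35.09946912527084, array([0.019 , 0.0301, 0.0412]), 983)
0 loupe (array([ 0.43141192, -0.10116609]), 36.221593618392944, array([0.0192, 0.0388, 0.043 ]), 1250)
mat z [0.0113 0.2577 0.2806]
1 cork (array([ 0.51836014, -0.03173482]), 81.2789648771286, array([0.0156, 0.0169, 0.0181]), 3700)
1 cover (array([ 0.58461809, -0.18859176]), 64.09585475921631, array([0.0221, 0.0368, 0.0566]), 2263)
1 small (array([ 0.57014918, -0.31582248]), 36.75699234008789, array([0.021 , 0.0262, 0.0275]), 773)
1 mov (array([ 0.46514943, -0.23670805]), 48.174165189266205, array([0.0206, 0.0267, 0.0286]), 1557)
1 large (array([ 0.45002368, -0.3897216 ]), 62.83862143754959, array([0.0279, 0.0341, 0.0356]), 3237)
1 loupe (array([ 0.43137306, -0.10415598]), 36.268770694732666, array([0.0193, 0.0388, 0.0427]), 1245)
mat z [0.0106 0.2768 0.2835]
3.8
```

View pics/w1.png

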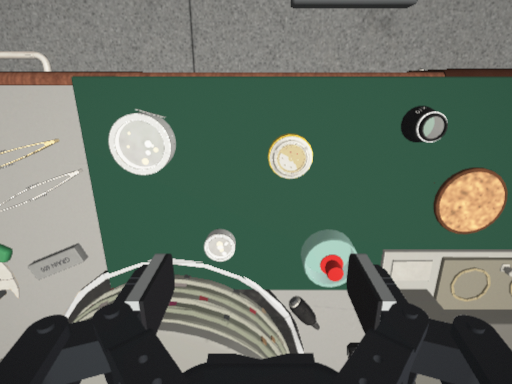

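The survey (cover at (330,262), movement (290,157), tins (142,143) and (220,245)) gives diameters within about 2 mm and the expected heights. Now I'll pick the large tin with a guarded descent.

```bash
cat >> h.py <<'E'
Q0=down(np.pi/2)
BLUE=np.array([.5295,.129]); CORK=np.array([.518,-.0315])
def fwd(w): s=w/2/.076; return .076*(1-np.sqrt(1-s*s))   # pads' retreat at opening w
def pick(xy,w,extra,force=40,Q=Q0,axis=np.array([0,0,1.]),off=np.zeros(3)):
    """guarded descent to the mat, raise, close. returns TCP z at grasp"""
    wo=min(w+extra,.085); command_gripper(wo)
    tip=.025-fwd(wo)
    up=np.array([xy[0],xy[1],.10])+off
    r.reach(up,Q)
    r.move_straight([up[0],up[1],.010+tip+.014+off[2]],Q,speed=.12)
    hit=r.move_straight([up[0],up[1],.010+tip-.006+off[2]],Q,speed=.03,max_force=4)
    z=r.read_state()["eef_pos"][2]
    print("open",wo,"hit",hit,"z",round(z,4),"implied tip",round(z-.010,4),"pred",round(tip,4))
    zg=z+.0015+fwd(wo)-fwd(w)
    r.move_straight([up[0],up[1],zg],Q,speed=.05)
    command_gripper(max(w-.012,0),force)
    s=r.read_state(); print("grip w",round(s["grip_width"],4),"F",round(s["grip_force"],1),"fc",s["contact_force"].round(1) if hasattr(s["contact_force"],'round') else s["contact_force"],"z",round(s["eef_pos"][2],4),"t",s["time_s"])
    return s["eef_pos"][2]
E
python3 - <<'E'
from h import *
zg=pick((.450,-.3897),.062,.014)
s=r.read_state();e=s["eef_pos"]; r.move_straight([e[0],e[1],zg+.06],speed=.12)
s=r.read_state();print(s["grip_width"],s["grip_force"],s["eef_pos"]); open("zg","w").write(str(zg))
p,d=optics.get_image("wrist"); cv2.imwrite("pics/g1.png",p[...,::-1])
E
```

```text
open 0.076 hit True z 0.0254 implied tip 0.0154 pred 0.0148
grip w 0.0588 F 43.4 fc [-1.   1.7  4.8] z 0.0307 t 6.5
0.05860501854906885 43.038630192750134 [ 0.44965345 -0.38933034  0.09004797]
```

View pics/g1.png

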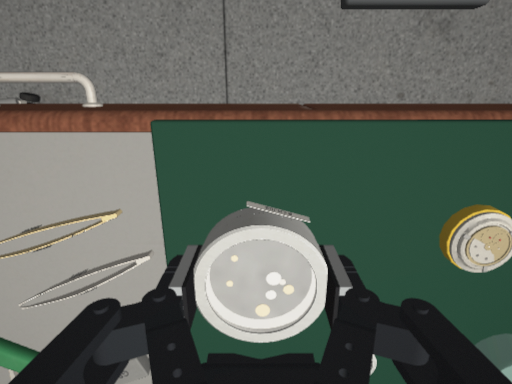

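The large tin is held level between the pads at (262,280). I'll place it, then do the medium tin.

```bash
cat >> h.py <<'E'
def place(xy,zg,rise,w,Q=Q0,off=np.zeros(3),high=None,clear=.10):
    h=zg+rise+(high or .03)
    e=r.read_state()["eef_pos"]
    if e[2]<h: r.move_straight([e[0],e[1],h],speed=.15)
    r.move_straight([xy[0]+off[0],xy[1]+off[1],h],Q,speed=.25)
    r.move_straight([xy[0]+off[0],xy[1]+off[1],zg+rise+.005],Q,speed=.1)
    hit=r.move_straight([xy[0]+off[0],xy[1]+off[1],zg+rise-.004],Q,speed=.02,max_force=4)
    z=r.read_state()["eef_pos"][2]; print("place hit",hit,"z-exp",round(z-zg-rise,4))
    command_gripper(min(w+.016,.085))
    r.move_straight([xy[0]+off[0],xy[1]+off[1],max(z+clear,.13)],Q,speed=.15)
    print("t",r.read_state()["time_s"])
E
python3 - <<'E'
from h import *
place(CORK,.0307,.006,.062)
r.reach([.46,.02,.19],Q0)
p,X=cloud(); cv2.imwrite("pics/p1.png",p[...,::-1])
print("large",circle(p,X,"large",.022,CORK)); print("med",circle(p,X,"medium",.0165)); print(r.read_state()["time_s"])
E
```

```text
place hit True z-exp -0.0
t 10.725
large (array([ 0.51824534, -0.03063531]), 63.66509944200516, array([0.0304, 0.04  , 0.0415]), 3141)
med (array([0.44053024, 0.05289425]), 59.972696006298065, array([0.029 , 0.0308, 0.197 ]), 3496)
11.2417
```

View pics/p1.png

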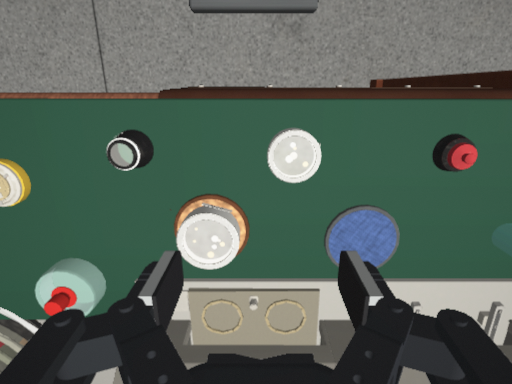

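The large tin stands on the cork at (209,238), measured within 1 mm of centre; the medium tin is at (294,155). Its circle fit was polluted by gripper points, so I'll use the earlier value, (0.4365, 0.0527).

Run:
```python
from h import *
zg=pick((.4365,.0527),.050,.016)
place((.5182,-.0310),zg,.030,.050,high=.04)
Xs=None
r.reach([.46,-.05,.20],Q0); p,X=cloud()
print("med on large",circle(p,X,"medium",.048,CORK,.09)); print("large",circle(p,X,"large",.022,CORK,.044))
cv2.imwrite("pics/p2.png",p[...,::-1])
# tilted ik check for small tin: body leaning to -x
a=np.deg2rad(15)
Qt=(Ro.from_euler('y',-a)*Ro.from_quat(Q0)).as_quat(); zt=Ro.from_quat(Qt).as_matrix()[:,2]; print(zt, r.solve_ik(np.array([.57,-.3158,.03])-zt*.02,Qt))
```

```text
open 0.066 hit True z 0.0284 implied tip 0.0184 pred 0.0175
grip w 0.0466 F 40.2 fc [-1.1 -0.8  6.9] z 0.0335 t 13.7083
place hit True z-exp -0.0007
t 16.9667
med on large (array([ 0.51807022, -0.03075957]), 51.28048732876778, array([0.0547, 0.0594, 0.0608]), 2104)
large (array([ 0.51808912, -0.03147537]), 62.27189674973488, array([0.0245, 0.0404, 0.042 ]), 921)
[ 2.58819045e-01  1.54074396e-33 -9.65925826e-01] [-0.70375493  0.69156441  1.59746968  0.27330387  0.66936223 -2.47388781]
```

View pics/p2.png

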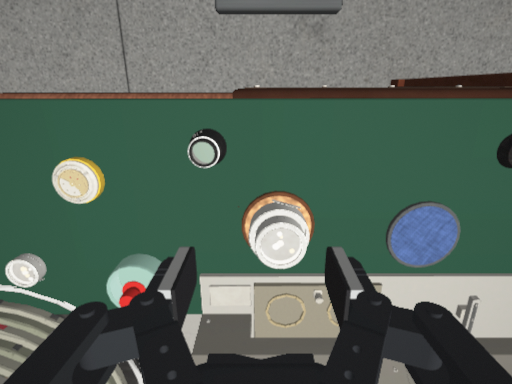

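The medium tin sits on the large one at (279,240), offset under 1 mm. Next is the small tin, with the tool leaned back 20° to stay clear of the cake plate.

Run:
```python
from h import *
a=np.deg2rad(20); Qt=(Ro.from_euler('y',-a)*Ro.from_quat(Q0)).as_quat()
off=np.array([-.0067,0,.003])
command_gripper(.054)
r.reach([.51,-.29,.15],Qt)
zg=pick((.5701,-.3158),.036,.018,Q=Qt,off=off)
place((.5181,-.0310),zg,.050,.036,Q=Qt,off=off,high=.04)
r.reach([.46,-.10,.21],Q0); p,X=cloud()
print("small",circle(p,X,"small",.066,CORK,.11)); print("med on large",circle(p,X,"medium",.048,CORK,.0615)); print("mov",circle(p,X,"mov",.0165,None,.05))
cv2.imwrite("pics/p3.png",p[...,::-1]); print(r.read_state()["time_s"])
```

```text
open 0.05399999999999999 hit True z 0.0324 implied tip 0.0224 pred 0.02
grip w 0.032 F 39.5 fc [-1.7  1.4  1.7] z 0.0367 t 21.0083
place hit True z-exp -0.0012
t 25.1167
small (array([ 0.51842225, -0.03065557]), 36.99050471186638, array([0.0687, 0.0751, 0.0764]), 713)
med on large (array([ 0.51728636, -0.03085417]), 50.484512001276016, array([0.0509, 0.0595, 0.0609]), 821)
mov (array([ 0.46486786, -0.23598382]), 47.90954664349556, array([0.0202, 0.0267, 0.0287]), 1627)
25.7083
```

View pics/p3.png

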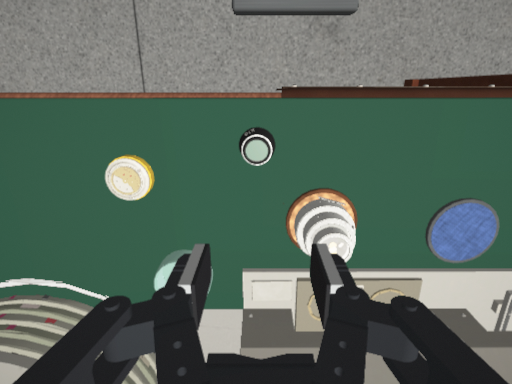

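The stack is complete at (330,240), with offsets under 1.5 mm. Next I'll carry the movement high over the stack to the blue pad.

Run:
```python
from h import *
zg=pick((.4650,-.2363),.048,.018,force=35)
place(BLUE,zg,.006,.048,high=.11)
r.reach([.46,.08,.18],Q0); p,X=cloud()
print("mov",circle(p,X,"mov",.0225,BLUE,.06)); print("blue",circle(p,X,"blue",.0135,None,.0195))
cv2.imwrite("pics/p4.png",p[...,::-1])
r.reach([.50,-.187,.19],Q0); p,X=cloud()
print("cover",circle(p,X,"cover",.0165,(.5845,-.188),.07))
m=(np.hypot(X[...,0]-.5845,X[...,1]+.188)<.02)&(X[...,2]>.046)&(X[...,2]<.07); q=X[m]
print("knob",cv2.minEnclosingCircle(q[:,:2].astype(np.float32)),np.percentile(q[:,2],[5,50,95,100])); print(r.read_state()["time_s"])
```

```text
open 0.066 hit True z 0.0284 implied tip 0.0184 pred 0.0175
grip w 0.045 F 35.2 fc [-1.1 -0.   4.1] z 0.0337 t 28.4417
place hit True z-exp 0.0
t 33.7083
mov (array([0.53006405, 0.12911594]), 48.64726588129997, array([0.0255, 0.0327, 0.0346]), 1495)
blue (array([0.52903181, 0.12899029]), 79.71365749835968, array([0.0157, 0.017 , 0.0182]), 2165)
cover (array([ 0.58474004, -0.18806715]), 63.744500279426575, array([0.0237, 0.0369, 0.0565]), 3014)
knob ((0.5851134657859802, -0.1879296898841858), 0.009195877239108086) [0.04828323 0.05640796 0.05790076 0.05841496]
35.325
```

View pics/p4.png

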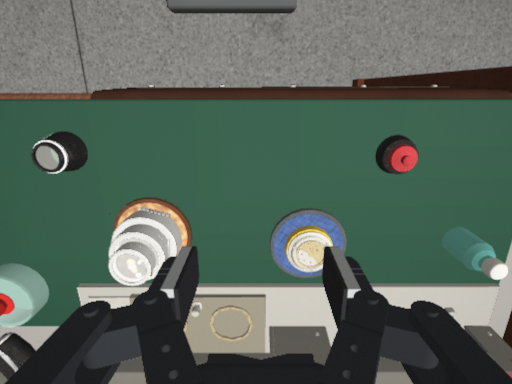

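The movement is centred on the blue pad at (309,248). The cover's body and knob centres agree at (0.585, -0.188). Now I'll lift the cover by its knob and set it over the movement.

Run:
```python
from h import *
x,y=.5849,-.1880
command_gripper(.036)
r.reach([x,y,.12],Q0)
print("hit",r.move_straight([x,y,.0635],speed=.06,max_force=4))
command_gripper(.006,35); s=r.read_state(); zg=s["eef_pos"][2]; print(zg,s["grip_width"],s["grip_force"],s["contact_force"])
r.move_straight([x,y,zg+.116],speed=.12); s=r.read_state(); print(s["grip_width"],s["grip_force"])
# carry, stop above movement and look
r.move_straight([.5299,.129,zg+.116],speed=.2)
r.move_straight([.5299,.129,zg+.045],speed=.12)
s=r.read_state(); p,d=optics.get_image("wrist"); cv2.imwrite("pics/p5.png",p[...,::-1]); open("zg","w").write(str(zg)); print(s["time_s"],s["eef_pos"])
```

```text
hit False
0.06408688235122643 0.01604664130957862 34.21567925659474 [-0.46129487  1.30179849  2.82960455]
0.016250981422253775 34.1145445391885
41.25 [0.53038408 0.12888675 0.10958563]
```

View pics/p5.png

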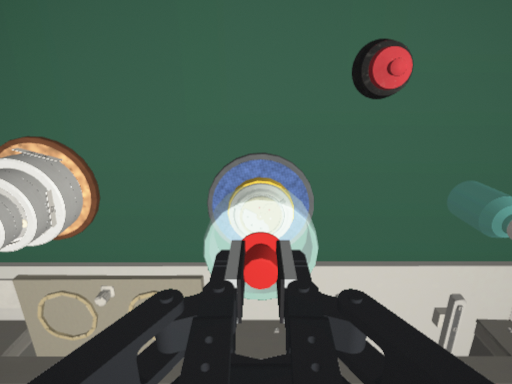

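The cover hangs level at (260,250), laterally aligned with the movement at (261,208). Lowering and releasing.

Run:
```python
from h import *
zg=float(open("zg").read())
place((.5299,.129),zg,.006,.018,high=.03)
r.reach([.46,.06,.2],Q0); r.hold(.3); p,X=cloud()
print("cover",circle(p,X,"cover",.0225,BLUE,.08)); print("small",circle(p,X,"small",.066,CORK,.11)); print("loupe",circle(p,X,"loupe",.0165,None,.06)); print("oil",circle(p,X,"oil",.0165,None,.06))
cv2.imwrite("pics/p6.png",p[...,::-1])
```

```text
place hit True z-exp -0.0
t 43.45
cover (array([0.5296042 , 0.12928323]), 63.702426850795746, array([0.0284, 0.0429, 0.0626]), 2426)
small (array([ 0.51898956, -0.03056578]), 37.36546263098717, array([0.0695, 0.0752, 0.0764]), 1269)
loupe (array([ 0.43139023, -0.1014861 ]), 36.40817478299141, array([0.0189, 0.0388, 0.043 ]), 1379)
oil (array([0.43486971, 0.20645459]), 35.38593649864197, array([0.0186, 0.0296, 0.0413]), 1067)
```

View pics/p6.png

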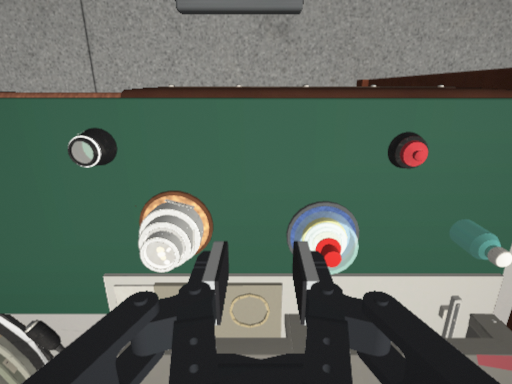

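The cover stands flat on the blue pad at (325,240) with the movement centred inside. The stack is intact at (170,235), and the oil cup and loupe measure where they started; the bottle shows upright.

```bash
python3 -c "
from h import *
print(r.finish_job())"
```

```text
the job is handed in; nothing more can be done
None
```

The job is handed in: the three tins are stacked on the cork pad, the covered movement stands on the blue pad (all within about 2 mm of centre in the last wrist images), and nothing else was disturbed; the judge's verdict was not shown.

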